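# Open the dial padlock and hold it up

## Robot

A 7-joint arm with a two-finger parallel gripper is mounted at the origin on the work surface. World frame = base frame: x ahead of the robot, y to its left, z up, the work surface at z = 0. Lengths are in m, angles in degrees, forces in N, time in s.
With the tool pointing down it reaches from about 0.425 to 1.025 m from the base axis. Payload 9.4 kg.
Tool frame: the origin (TCP) lies at the very end of the fingers, on their centre line; the grasp point (between the pads) lies 19 mm behind it; z points along the fingers, x is the direction in which the jaws open and shut, and the axes are right-handed (so a half turn about z gives the same grasp; the last joint's range is limited). The gripper opens to 85 mm and grips with 20 to 120 N. Pads are 22 mm wide; open, the fingers measure 114 mm over their backs; the gripper's body (76 mm by 85 mm) begins 54 mm behind the grasp point. The pads swing forward as they close: fully open they stand 13 mm farther back than shut.
Start: joints at [66.022, 34.337, -0.143, 91.639, 0.103, 54.024, -4.572], TCP at [0.243, -0.683, 0.231] pointing down, gripper open.
Joint ranges: [-147.43, 147.43], [-19.82, 112.94], [-74.19, 73.91], [6.32, 146.72], [-59.91, 239.91], [6.04, 106.73], [-150.56, 150.56]. Speed limits (degrees/s): [127.2, 127.2, 172.46, 172.46, 180, 180, 180].

## Interface

Orientations are given as a 3x3 rotation matrix whose columns are the frame's x, y, z axes.
In Python, from rig import bot, vision, job gives the robot as it stands.
- The arm moves only by the tool apply_moves, never from a script. Its argument "moves" is a list of rows, each an object of numbers: "dx", "dy", "dz": the shift along the tool's x, y, z each as a share of 0.15 m, from -1 to 1; "ax", "ay", "az": the turn, a rotation vector about the tool's x, y, z each as a share of pi/4 rad, from -1 to 1. In form: [{"dx": .., "dy": .., "dz": .., "ax": .., "ay": .., "az": ..}, ...]. A call has exactly 5 rows; each row is the pose to reach, as a shift and turn from the pose measured when the call began, along the tool's axes at that moment; what a row does not reach only later rows make up. A row lasts 1/10 s, in which the tool goes at most 50 mm and 8.59 degrees, less where a joint would pass 70% of its speed; a pose out of reach is approached as far as the arm can. A call with a number of a shift or a turn outside -1 to 1 is refused whole. A call with a gripper value outside its range is refused whole. "gripper" is the gripper command: -1 is shut, 1 is fully open, values between are in proportion, set as the call begins (left out, the last holds). The fingers move at their own pace and stop on an object; "newtons" is the grip in N (left out, the last holds). Time passes only in rows, so rows that repeat a pose let the fingers close, or fill a call up. It gives the time, the measured TCP pose, the force and the opening at its end, in the units of the state.
- bot.get_state(): the state, without advancing time (a new reading comes with each control period).
- vision.camera(name): name is "scene" or "top" or "wrist"; returns a dict with "color" (384x512x3 uint8, red, green, blue), "depth" (384x512 float32, m along the optical axis (not along the pixel's ray), 0 where there is no reading), "fovy" (degrees; the focal length in pixels is half the picture's height over the tangent of half this angle, whatever the lens; pixels are square), "cx", "cy" (the principal point, pixels), "cam_to_world" (4x4, takes a point from camera to world coordinates); the wrist camera has in their place "mount" (4x4, takes a point from camera to tool coordinates, whose origin is the TCP and whose axes are the tool frame's). Camera axes: x right, y down, z forward; pixel columns grow to the right and rows downward; lengths in m; the calibration is good to about 2 mm. A picture is of the moment at which its call begins: read the wrist's pose just before it.
- job.hand_in(): hands the job in, once; it reports no verdict.
Trained networks look in a picture, given as the dict that the camera call returned (one of the last four; its "shot" number tells which), for a name from the list of things; names that differ only in an ending like _2 or _b are one class to them, and where a whole thing is asked for, a point or a joint stands for the part that bears it (a point fixed in the world has none). Each returns a list of dicts, best first, with "p" (0 to 1); they miss things now and then, are a little off and sometimes report something else, mostly with a low value. They report only what shows in the picture. A call takes as long as a camera call. They do not tell look-alikes from the thing itself.
- vision.spot_in(picture, thing): "box" ([left, top, width, height] in pixels, round what is visible of it).
The state is a dict: "time_s": time; "joint_pos": joint angles; "joint_velocities": joint speeds; "joint_torque": joint torques, N m; "ee_pos": TCP position; "ee_rot": TCP orientation; "force": force on the tool from outside, world axes, zero at the start; "wrist_torque": the same for the moment, N m; "grip_width": opening from 0.0 (shut) to 1.0 (fully open).
Only numpy, scipy, OpenCV 4.12 (cv2) and the standard library are available. Lean on these libraries where they do the work, as an engineer would, in place of code of your own. Each camera call takes 0.05 s, during which the arm holds its last target. There are 200 camera calls.

## Task

The blade chest's dial padlock lies locked in its wooden cradle, dial up: turn the dial clockwise, click by click, until the pointed end of its grip clicks in at the raised index rib beside the shackle, then pull the shackle straight out to its stop. Lift the opened lock out of the cradle by the gripper alone and finish while still holding it up, open and still, with the lock's body about 18 cm or more above the bench, for the smith to hang on the chest. Leave the other things on the bench where they are.

Things in the scene. Friction and masses are not known exactly. Their poses are not given: they have to be found in the camera images.
- lock_center (a point): centre of the big dial padlock's main block, dark steel, 90 (x) x 84 (y) x 34 mm (z), loose, 0.44 kg in all, lying dial up in the cradle. z: out of the dial face; -x: toward the shackle, the way it pulls out (roughly to the robot). On the face, at the shackle end, straight along -x from the dial's axis, a small raised steel index rib; thin black lines mark the other clicks
- dial_grip (a point): point on the dial's axis half-way up its grip bar, 37 mm above lock_center. Dial: black disc 60 mm across, 6 mm thick, on the lock's face; on it an aluminium grip bar 12 mm wide, 28 mm tall (the disc's top is 14 mm below this point), 56 mm long, one end square (26 mm from the axis), the other a conical point. z: dial axis; the bar lies along x, pointed end to -x
- dial (a joint): turn of the dial in the lock, rad, counter-clockwise from above positive, stops at -1.3 and 3.4. 0 = pointed end at the index rib: only there (within 0.1) is the shackle free. Clicks into a sprung notch every 0.524 rad (0, 0.524, 1.047..), which holds it and draws it in from nearby; turning past a click takes about 0.06 N m. Starts at 1.0 to 2.65: turn clockwise
- shackle (a joint): how far the shackle is pulled out, m: 0 = shut, 0.022 = fully open (stop). While locked it gives only about 2 mm. Unlocked it slides with about 1.5 N of friction and stays where it is left
- shackle_bar (a point): centre of the cross-bar of the shackle, a U of bare steel, 10 x 10 mm section: cross-bar 70 mm long (along y), 50 mm clear between the legs. Shut, it lies 105 mm from lock_center along the lock's -x, level with it, 37 mm above the bench, 55 mm clear of the lock's body, only bench below it. Axes as lock_center
- cradle: dark wooden cradle fixed to the bench, 115 mm (x) by 109 mm (y), with a pocket that fits the lock's body with 2.5 mm play all round: floor 20 mm above the bench, rim 28 mm above the bench and 10 mm thick. The shackle passes over the rim. Origin: centre of its underside, on the bench; axes as lock_center while the lock lies in it
- lock: the whole dial padlock; origin: centre of the underside of its body, 17 mm under lock_center; axes as lock_center
- key_padlock: a small brass keyed padlock lying on its back, 34 x 40 x 18 mm with a thin steel shackle, no dial; a bystander. Origin: centre of its underside
- guard: a flat dark steel ring (sword guard), 72 mm across, 6 mm thick, lying flat; a bystander. Origin: centre of its underside
- nail_stand: a small brass disc 56 mm across with a 39 mm tall thin post; a bystander. Origin: centre of its underside
- file_flat: a flat file with a yellow and black handle, 310 mm long, lying; a bystander. Origin: on the bench under its middle
- file_round: a round file with a yellow and black handle, 310 mm long, lying; a bystander. Origin: on the bench under its middle
- bowl: a heavy wooden bowl 216 mm across, 75 mm tall; a bystander. Origin: centre of its underside
There are look-alikes about, which are no part of the job. Leave any pink look-alike of the lock alone. There is more than one size of the cradle; the one meant has the size given above.

How it is judged:
By the outcome, as a careful person would: the job done as asked, in the order asked, and still so for the second after the job is handed in, while the arm keeps its last pose, push and grip.
It also fails if it takes over 72 s, if anything falls off the work surface, if the arm or the gripper's body presses on something with over 40 N, if the wrist force passes 120 N, or if a joint passes its speed limit or range.

## Working session

There is one attempt and no reset: what is moved stays moved. The work goes in short steps, Python scripts to look and compute and a tool call to move; the robot and the scene stay as the last step left them, time stands still between calls to the robot, and variables do not carry over. Pictures are saved under pics/ and viewed, about 8 in all and at most 12, crops included, and the job is handed in when it is done.

Besides the shell and the picture viewer there is one more tool, called after "Emit:" by a JSON object that holds its "fn" and its "kwargs", one argument or row to a line. apply_moves: Moves the arm, as the interface text tells. Its arguments: {"type":"object","properties":{"moves":{"type":"array","items":{"type":"object","properties":{"dx":{"type":"number","minimum":-1,"maximum":1},"dy":{"type":"number","minimum":-1,"maximum":1},"dz":{"type":"number","minimum":-1,"maximum":1},"ax":{"type":"number","minimum":-1,"maximum":1},"ay":{"type":"number","minimum":-1,"maximum":1},"az":{"type":"number","minimum":-1,"maximum":1}}}},"gripper":{"type":"number"},"newtons":{"type":"number"}},"required":["moves"]}

```bash
ls; mkdir -p pics
cat > h.py <<'E'
import numpy as np, cv2
from rig import bot, vision, job
def c2w(p):
    if 'cam_to_world' in p: return np.array(p['cam_to_world'])
    return p['T']
def cam(n):
    s=bot.get_state(); p=vision.camera(n)
    if n=='wrist':
        T=np.eye(4);T[:3,:3]=s['ee_rot'];T[:3,3]=s['ee_pos']; p['T']=T@np.array(p['mount'])
    return p
def cloud(p):
    d=p['depth'];H,W=d.shape;f=H/2/np.tan(np.radians(p['fovy'])/2)
    v,u=np.mgrid[:H,:W]
    P=np.stack([(u-p['cx'])/f*d,(v-p['cy'])/f*d,d],-1)
    T=c2w(p); P=P@T[:3,:3].T+T[:3,3]; P[d==0]=np.nan
    return P
def save(p,n,box=None,k=1.5):
    c=p['color'][:,:,::-1]
    if box: c=c[box[1]:box[3],box[0]:box[2]]
    cv2.imwrite('pics/'+n+'.png',cv2.resize(c,None,fx=k,fy=k,interpolation=cv2.INTER_CUBIC))
def st():
    s=bot.get_state(); print(s['time_s'],np.round(s['ee_pos'],4),np.round(s['ee_rot'],3).tolist(),'F',np.round(s['force'],2),'M',np.round(s['wrist_torque'],2),'g',round(s['grip_width'],3),'q',np.round(s['joint_pos'],1)); return s
E
python3 - <<'E'
from h import *
st()
a=cam('top');b=cam('scene')
im=np.vstack([a['color'],b['color']])
cv2.imwrite('pics/a.png',np.ascontiguousarray(cv2.resize(np.hstack([a['color'],b['color']]),(800,300))[:,:,::-1]))
save(a,'top')
P=cloud(a)
for n in ['lock_center','dial_grip','shackle_bar','cradle','key_padlock','guard','bowl','nail_stand','file_flat','file_round']:
    for r in vision.spot_in(a,n)[:3]:
        x,y,w,h=map(int,r['box']); q=P[y+h//2,x+w//2]
        print(n,round(r['p'],2),[x,y,w,h],np.round(q,3))
E
```

```text
pics
0.0 [ 0.2428 -0.6826  0.2304] [[0.335, -0.942, -0.001], [-0.942, -0.335, 0.002], [-0.002, 0.0, -1.0]] F [-0.6   1.41 -0.1 ] M [-0.03 -0.01  0.03] g 0.998 q [66.  34.4 -0.1 91.7  0.1 54.  -4.6]
lock_center 0.82 [269, 159, 37, 42] [ 0.62  -0.127  0.032]
lock_center 0.74 [180, 163, 42, 46] [0.594 0.176 0.063]
dial_grip 0.65 [284, 180, 16, 15] [ 0.592 -0.141  0.07 ]
dial_grip 0.48 [196, 169, 16, 16] [0.623 0.163 0.089]
shackle_bar 0.7 [178, 187, 24, 24] [ 0.552  0.224 -0.005]
shackle_bar 0.69 [266, 158, 26, 23] [ 0.663 -0.1    0.001]
cradle 0.91 [185, 159, 42, 42] [0.613 0.157 0.079]
cradle 0.91 [177, 237, 30, 29] [0.365 0.212 0.008]
key_padlock 0.54 [172, 160, 15, 13] [0.67  0.262 0.015]
guard 0.71 [223, 196, 25, 20] [ 0.527  0.06  -0.006]
bowl 0.96 [72, 188, 66, 59] [0.485 0.513 0.044]
nail_stand 0.5 [225, 153, 11, 13] [0.693 0.077 0.039]
file_flat 0.69 [366, 170, 21, 82] [ 0.512 -0.454 -0.003]
file_flat 0.32 [175, 162, 8, 12] [0.663 0.262 0.015]
file_round 0.6 [406, 164, 17, 83] [ 0.534 -0.594 -0.005]
```

Run:
```python
from h import *
a=cam('top');b=cam('scene')
A=cv2.resize(a['color'][140:280,150:320],(595,490),interpolation=cv2.INTER_CUBIC)
cv2.imwrite('pics/top2.png',A[:,:,::-1]);save(b,'sc')
```

```text
(no output)
```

View pics/top2.png

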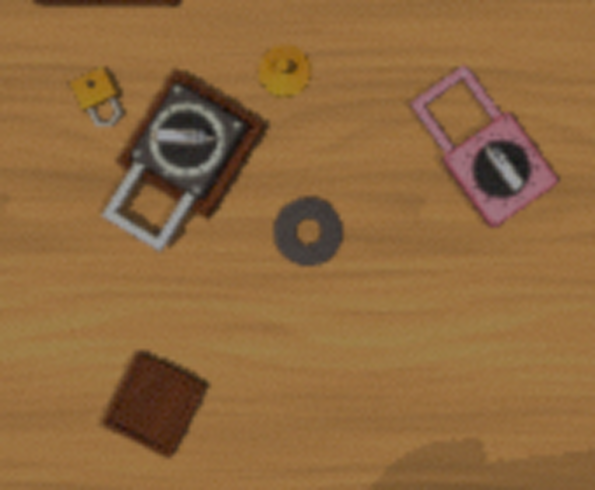

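Crop shows the steel lock at about (185,137), shackle down-left, with the bar's point apparently to the right (212,137). That puts the dial near 2.09 rad. The pink look-alike is at the right, and the empty small cradle at (155,405). Moving to get a wrist view.

Emit:
{"fn": "apply_moves", "kwargs": {
  "moves": [
    {"dx":-0.84,"dy":-1,"dz":-0.3,"az":-0.9},
    {"dx":-0.84,"dy":-1,"dz":-0.3,"az":-0.9},
    {"dx":-0.84,"dy":-1,"dz":-0.3,"az":-0.9},
    {"dx":-0.84,"dy":-1,"dz":-0.3,"az":-0.9},
    {"dx":-0.84,"dy":-1,"dz":-0.3,"az":-0.9}
  ]
}}

```text
$.moves[0]: bad value
```

```bash
cat >> h.py <<'E'
def go(p,yaw=None):
    """shares to reach world p with tool pointing down, jaw (tool x) yaw deg"""
    from scipy.spatial.transform import Rotation as R
    s=st(); M=np.array(s['ee_rot']); d=M.T@(np.array(p)-s['ee_pos'])/0.15
    y=np.radians(yaw) if yaw is not None else np.arctan2(M[1,0],M[0,0])
    T=np.array([[np.cos(y),np.sin(y),0],[np.sin(y),-np.cos(y),0],[0,0,-1]])
    r=R.from_matrix(M.T@T).as_rotvec()/(np.pi/4)
    print('go d',np.round(d,3),'a',np.round(r,3))
E
python3 - <<'E'
from h import *
p=cam('wrist');print(np.round(p['mount'],3).tolist(),p['fovy'])
go([.5,.1,.3],0)
E
```

```text
[[1.0, -0.0, 0.002, 0.0], [-0.0, 0.956, 0.295, -0.075], [-0.002, -0.295, 0.956, -0.142], [0.0, 0.0, 0.0, 1.0]] 58.314658772404584
0.75 [ 0.243  -0.683   0.2313] [[0.335, -0.942, -0.0], [-0.942, -0.335, -0.0], [-0.0, 0.0, -1.0]] F [-0.24 -0.68 -0.47] M [ 0.03 -0.03  0.03] g 1.0 q [66.  34.3 -0.1 91.6  0.1 54.  -4.6]
go d [-4.344 -3.364 -0.458] a [ 0.     0.    -1.565]
```

Emit:
{"fn": "apply_moves", "kwargs": {
  "moves": [
    {"dx":-0.84,"dy":-1,"dz":-0.3,"ax":0,"ay":0,"az":-0.9},
    {"dx":-0.84,"dy":-1,"dz":-0.3,"ax":0,"ay":0,"az":-0.9},
    {"dx":-0.84,"dy":-1,"dz":-0.3,"ax":0,"ay":0,"az":-0.9},
    {"dx":-0.84,"dy":-1,"dz":-0.3,"ax":0,"ay":0,"az":-0.9},
    {"dx":-0.84,"dy":-1,"dz":-0.3,"ax":0,"ay":0,"az":-0.9}
  ]
}}

```text
time_s: 1.25
ee_pos: [0.3474, -0.5083, 0.2786]
ee_rot: [[0.874, -0.486, 0.004], [-0.486, -0.874, 0.0], [0.003, -0.002, -1.0]]
force: [-0.0, -1.0, 0.0]
grip_width: 1.0
```

Run:
```python
from h import *
go([.52,.17,.32],0)
```

```text
1.25 [ 0.3474 -0.5083  0.2786] [[0.874, -0.486, 0.004], [-0.486, -0.874, 0.0], [0.003, -0.002, -1.0]] F [-0.02 -0.97  0.  ] M [-0.02  0.02  0.01] g 1.0 q [ 59.3  24.4 -12.7 103.1   6.3  53.   14.9]
go d [-1.191 -4.512 -0.271] a [-0.001 -0.005 -0.646]
```

Emit:
{"fn": "apply_moves", "kwargs": {
  "moves": [
    {"dx":-0.6,"dy":-1,"dz":-0.2,"ax":0,"ay":0,"az":-0.6},
    {"dx":-0.6,"dy":-1,"dz":-0.2,"ax":0,"ay":0,"az":-0.6},
    {"dx":-0.6,"dy":-1,"dz":-0.2,"ax":0,"ay":0,"az":-0.6},
    {"dx":-0.6,"dy":-1,"dz":-0.2,"ax":0,"ay":0,"az":-0.6},
    {"dx":-0.6,"dy":-1,"dz":-0.2,"ax":0,"ay":0,"az":-0.6}
  ]
}}

```text
time_s: 1.75
ee_pos: [0.3419, -0.3295, 0.3099]
ee_rot: [[1.0, -0.03, 0.005], [-0.03, -1.0, -0.001], [0.005, 0.001, -1.0]]
force: [0.8, -0.6, 1.5]
grip_width: 0.998
```

Emit:
{"fn": "apply_moves", "kwargs": {
  "moves": [
    {"dx":0.6,"dy":-1,"dz":0,"ax":0,"ay":0,"az":0},
    {"dx":0.6,"dy":-1,"dz":0,"ax":0,"ay":0,"az":0},
    {"dx":0.6,"dy":-1,"dz":0,"ax":0,"ay":0,"az":0},
    {"dx":0.6,"dy":-1,"dz":0,"ax":0,"ay":0,"az":0},
    {"dx":0.6,"dy":-1,"dz":0,"ax":0,"ay":0,"az":0}
  ]
}}

```text
time_s: 2.25
ee_pos: [0.4389, -0.1792, 0.3106]
ee_rot: [[1.0, -0.025, 0.007], [-0.025, -1.0, 0.0], [0.007, -0.0, -1.0]]
force: [0.0, -0.1, -0.5]
grip_width: 1.001
```

Run:
```python
from h import *
go([.6,.09,.32],0)
```

```text
2.25 [ 0.4389 -0.1792  0.3106] [[1.0, -0.025, 0.007], [-0.025, -1.0, 0.0], [0.007, -0.0, -1.0]] F [ 0.02 -0.09 -0.52] M [-0.01 -0.01 -0.04] g 1.001 q [ 38.9  13.2 -28.4 116.8   7.9  51.5   4.7]
go d [ 1.029 -1.821 -0.055] a [-0.    -0.008 -0.032]
```

Emit:
{"fn": "apply_moves", "kwargs": {
  "moves": [
    {"dx":0.9,"dy":-1,"dz":0,"ax":0,"ay":0,"az":0},
    {"dx":0.9,"dy":-1,"dz":0,"ax":0,"ay":0,"az":0},
    {"dx":0.9,"dy":-1,"dz":0,"ax":0,"ay":0,"az":0},
    {"dx":0.9,"dy":-1,"dz":0,"ax":0,"ay":0,"az":0},
    {"dx":0.9,"dy":-1,"dz":0,"ax":0,"ay":0,"az":0}
  ]
}}

```text
time_s: 2.75
ee_pos: [0.5812, -0.0285, 0.3114]
ee_rot: [[1.0, -0.021, 0.009], [-0.021, -1.0, 0.003], [0.008, -0.003, -1.0]]
force: [-0.3, 0.4, 0.7]
grip_width: 1.001
```

Emit:
{"fn": "apply_moves", "kwargs": {
  "moves": [
    {"dx":0,"dy":-1,"dz":0,"ax":0,"ay":0,"az":0},
    {"dx":0,"dy":-1,"dz":0,"ax":0,"ay":0,"az":0},
    {"dx":0,"dy":-1,"dz":0,"ax":0,"ay":0,"az":0},
    {"dx":0,"dy":-1,"dz":0,"ax":0,"ay":0,"az":0},
    {"dx":0,"dy":-1,"dz":0,"ax":0,"ay":0,"az":0}
  ]
}}

```text
time_s: 3.25
ee_pos: [0.5843, 0.1216, 0.3116]
ee_rot: [[1.0, -0.019, 0.008], [-0.019, -1.0, 0.003], [0.008, -0.003, -1.0]]
force: [-0.1, -0.7, 0.0]
grip_width: 0.999
```

Run:
```python
from h import *
p=cam('wrist');save(p,'w1')
np.savez('w1.npz',c=p['color'],P=cloud(p))
st()
P=cloud(p)
for lo,hi,n in [(.08,.1,'bartop'),(.056,.07,'disc'),(.045,.056,'face')]:
    m=(P[...,2]>lo)&(P[...,2]<hi); q=P[m]
    if len(q)<10: continue
    r=cv2.minAreaRect(q[:,:2].astype(np.float32)*1000); print(n,len(q),q.mean(0).round(4),r)
for n in ['dial_grip','lock_center','shackle_bar']:
    for r in vision.spot_in(p,n)[:2]: print(n,r)
```

```text
3.3 [0.5845 0.1198 0.3115] [[1.0, -0.022, 0.008], [-0.022, -1.0, 0.002], [0.008, -0.002, -1.0]] F [ 0.37 -0.34  0.48] M [-0.04 -0.01 -0.01] g 1.002 q [  5.3  23.3 -31.4 102.6  14.2  57.5 -32.9]
bartop 1372 [0.7218 0.2113 0.0889] ((710.864013671875, 210.02671813964844), (219.9099578857422, 74.8246078491211), 15.82786750793457)
disc 2672 [0.6472 0.1339 0.0611] ((640.5269165039062, 82.81414794921875), (482.2347106933594, 220.5115509033203), 53.66015625)
face 4076 [0.6328 0.1628 0.053 ] ((635.4273681640625, 85.97122192382812), (485.4242858886719, 207.46360778808594), 57.20653533935547)
dial_grip {'box': [246.9, 316.9, 37.6, 42.9], 'p': 0.71}
dial_grip {'box': [258.8, 83.3, 54.9, 55.4], 'p': 0.64}
lock_center {'box': [189.3, 32.5, 146.0, 123.7], 'p': 0.81}
lock_center {'box': [223.2, 268.9, 111.7, 89.8], 'p': 0.61}
shackle_bar {'box': [188.2, 33.4, 76.2, 77.5], 'p': 0.8}
shackle_bar {'box': [275.5, 265.9, 63.7, 59.2], 'p': 0.62}
```

View pics/w1.png

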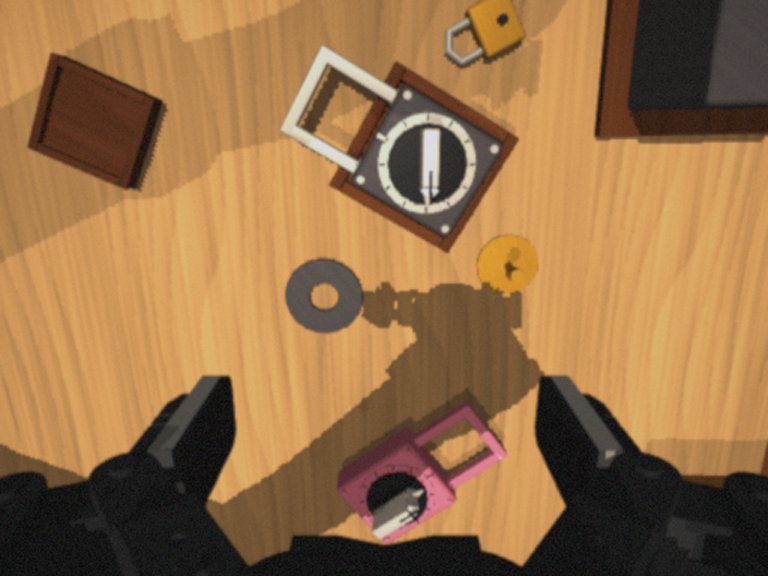

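Wrist view: dial at about (428,162), point at (429,200), that is toward −y. The index rib is at about (381,137) on the shackle side, and the shackle is upper left. This confirms about 2.09 rad. Measuring now.

```bash
cat > m.py <<'E'
from h import *
def meas(P,c,box):
    x0,y0,x1,y1=box; P=P[y0:y1,x0:x1];c=c[y0:y1,x0:x1]
    def rect(m,n,k=0):
        m=m.astype(np.uint8)
        nl,lab,s,_=cv2.connectedComponentsWithStats(m); i=1+np.argmax(s[1:,4]); q=P[lab==i]
        (cx,cy),(w,h),a=cv2.minAreaRect((q[:,:2]*1000).astype(np.float32))
        print(n,len(q),'mean',q.mean(0).round(4),'rect c',round(cx,1),round(cy,1),'size',round(w,1),round(h,1),'ang',round(a,1))
        return q
    z=P[...,2]
    rect(z>.078,'bartop'); rect(z>.046,'face+dial'); rect((z>.034)&(z<.048)&(c.min(-1)>130),'shackle'); rect(z>.014,'all')
E
python3 - <<'E'
from m import *
d=np.load('w1.npz');meas(d['P'],d['c'],(180,20,347,170))
P=d['P']
for u,v in [(286,108),(286,134),(254,91)]: print(P[v,u].round(4))
go([.61,.165,.15],0)
E
```

```text
bartop 533 mean [0.6189 0.1715 0.0867] rect c 619.4 169.1 size 48.3 12.3 ang 89.2
face+dial 5813 mean [0.6183 0.1697 0.0584] rect c 619.3 167.7 size 84.2 89.9 ang 58.9
shackle 1347 mean [0.5462 0.2129 0.0414] rect c 552.8 207.8 size 69.4 64.6 ang 58.8
all 10063 mean [0.6066 0.1771 0.0473] rect c 596.3 181.0 size 109.1 166.9 ang 58.9
[0.6183 0.1714 0.0876]
[0.6203 0.1416 0.0676]
[0.5855 0.1884 0.0581]
3.45 [0.5846 0.1188 0.3117] [[1.0, -0.024, 0.008], [-0.024, -1.0, 0.002], [0.008, -0.002, -1.0]] F [ 0.2  -0.18 -0.22] M [-0.05  0.01  0.03] g 1.003 q [  5.4  23.2 -31.4 102.7  14.2  57.5 -32.9]
go d [ 0.153 -0.31   1.08 ] a [-0.003 -0.011 -0.031]
```

Emit:
{"fn": "apply_moves", "kwargs": {
  "gripper": 1,
  "moves": [
    {"dx":0.21,"dy":-0.33,"dz":0.3,"ax":0,"ay":-0.01,"az":-0.02},
    {"dx":0.21,"dy":-0.33,"dz":0.6,"ax":0,"ay":-0.01,"az":-0.02},
    {"dx":0.21,"dy":-0.33,"dz":0.9,"ax":0,"ay":-0.01,"az":-0.02},
    {"dx":0.21,"dy":-0.33,"dz":1,"ax":0,"ay":-0.01,"az":-0.02},
    {"dx":0.21,"dy":-0.33,"dz":1,"ax":0,"ay":-0.01,"az":-0.02}
  ]
}}

```text
time_s: 3.95
ee_pos: [0.6171, 0.1653, 0.1585]
ee_rot: [[1.0, -0.01, -0.005], [-0.01, -1.0, -0.0], [-0.005, 0.0, -1.0]]
force: [0.1, -1.1, -0.2]
grip_width: 1.001
```

Run:
```python
from h import *
go([.619,.1677,.065],-.8)
```

```text
3.95 [0.6171 0.1653 0.1585] [[1.0, -0.01, -0.005], [-0.01, -1.0, -0.0], [-0.005, 0.0, -1.0]] F [ 0.14 -1.14 -0.22] M [ 0.05 -0.05  0.03] g 1.001 q [ -2.2  35.6 -27.2 105.7  22.2  44.4 -41.9]
go d [ 0.016 -0.017  0.623] a [0.    0.007 0.005]
```

Emit:
{"fn": "apply_moves", "kwargs": {
  "moves": [
    {"dx":0.016,"dy":-0.017,"dz":0.25,"ax":0,"ay":0.007,"az":0},
    {"dx":0.016,"dy":-0.017,"dz":0.45,"ax":0,"ay":0.007,"az":0},
    {"dx":0.016,"dy":-0.017,"dz":0.6,"ax":0,"ay":0.007,"az":0},
    {"dx":0.016,"dy":-0.017,"dz":0.62,"ax":0,"ay":0.007,"az":0},
    {"dx":0.016,"dy":-0.017,"dz":0.62,"ax":0,"ay":0.007,"az":0}
  ]
}}

```text
time_s: 4.45
ee_pos: [0.6199, 0.1671, 0.0666]
ee_rot: [[1.0, -0.012, 0.001], [-0.012, -1.0, -0.0], [0.001, 0.0, -1.0]]
force: [-0.3, -0.5, 0.0]
grip_width: 1.001
```

Run:
```python
from h import *
go([.619,.1677,.065],-.8)
```

```text
4.45 [0.6199 0.1671 0.0666] [[1.0, -0.012, 0.001], [-0.012, -1.0, -0.0], [0.001, 0.0, -1.0]] F [-0.35 -0.54  0.05] M [ 0.03 -0.1  -0.02] g 1.001 q [ -5.4  42.  -22.9 108.7  27.4  34.6 -46.5]
go d [-0.006 -0.004  0.011] a [ 0.    -0.001  0.003]
```

Emit:
{"fn": "apply_moves", "kwargs": {
  "gripper": -1,
  "newtons": 30,
  "moves": [
    {"dx":0,"dy":-0.004,"dz":0.01,"ax":0,"ay":0,"az":0},
    {"dx":0,"dy":-0.004,"dz":0.01,"ax":0,"ay":0,"az":0},
    {"dx":0,"dy":-0.004,"dz":0.01,"ax":0,"ay":0,"az":0},
    {"dx":0,"dy":-0.004,"dz":0.01,"ax":0,"ay":0,"az":0},
    {"dx":0,"dy":-0.004,"dz":0.01,"ax":0,"ay":0,"az":0}
  ]
}}

```text
time_s: 4.95
ee_pos: [0.6198, 0.1677, 0.0655]
ee_rot: [[1.0, -0.012, 0.001], [-0.012, -1.0, -0.0], [0.001, 0.0, -1.0]]
force: [-6.3, -0.3, 2.2]
grip_width: 0.142
```

Emit:
{"fn": "apply_moves", "kwargs": {
  "moves": [
    {"dx":0,"dy":0,"dz":0,"ax":0,"ay":0,"az":0},
    {"dx":0,"dy":0,"dz":0,"ax":0,"ay":0,"az":0},
    {"dx":0,"dy":0,"dz":0,"ax":0,"ay":0,"az":0},
    {"dx":0,"dy":0,"dz":0,"ax":0,"ay":0,"az":0},
    {"dx":0,"dy":0,"dz":0,"ax":0,"ay":0,"az":0}
  ]
}}

```text
time_s: 5.45
ee_pos: [0.6199, 0.1677, 0.0656]
ee_rot: [[1.0, -0.012, 0.001], [-0.012, -1.0, -0.0], [0.001, 0.0, -1.0]]
force: [0.3, -0.1, 2.0]
grip_width: 0.133
```

Emit:
{"fn": "apply_moves", "kwargs": {
  "moves": [
    {"dx":0,"dy":0,"dz":0,"ax":0,"ay":0,"az":0.16},
    {"dx":0,"dy":0,"dz":0,"ax":0,"ay":0,"az":0.32},
    {"dx":0,"dy":0,"dz":0,"ax":0,"ay":0,"az":0.48},
    {"dx":0,"dy":0,"dz":0,"ax":0,"ay":0,"az":0.64},
    {"dx":0,"dy":0,"dz":0,"ax":0,"ay":0,"az":0.67}
  ]
}}

```text
time_s: 5.95
ee_pos: [0.6195, 0.168, 0.0656]
ee_rot: [[0.858, -0.514, 0.001], [-0.514, -0.858, -0.001], [0.001, 0.0, -1.0]]
force: [-1.6, -0.0, 2.6]
grip_width: 0.134
```

Run:
```python
from h import *
go([.6195,.1677,.065],-60.8)
```

```text
5.95 [0.6195 0.168  0.0656] [[0.858, -0.514, 0.001], [-0.514, -0.858, -0.001], [0.001, 0.0, -1.0]] F [-1.59 -0.01  2.62] M [ 0.01  0.4  -0.03] g 0.134 q [-10.7  41.1 -14.7 109.1  18.4  32.1 -68.6]
go d [0.001 0.002 0.004] a [-0.    -0.001  0.664]
```

Emit:
{"fn": "apply_moves", "kwargs": {
  "moves": [
    {"dx":0,"dy":0,"dz":0,"ax":0,"ay":0,"az":0.16},
    {"dx":0,"dy":0,"dz":0,"ax":0,"ay":0,"az":0.32},
    {"dx":0,"dy":0,"dz":0,"ax":0,"ay":0,"az":0.48},
    {"dx":0,"dy":0,"dz":0,"ax":0,"ay":0,"az":0.64},
    {"dx":0,"dy":0,"dz":0,"ax":0,"ay":0,"az":0.67}
  ]
}}

```text
time_s: 6.45
ee_pos: [0.6192, 0.1686, 0.0655]
ee_rot: [[0.484, -0.875, 0.0], [-0.875, -0.484, -0.001], [0.001, -0.0, -1.0]]
force: [-2.0, 1.2, 2.3]
grip_width: 0.131
```

Emit:
{"fn": "apply_moves", "kwargs": {
  "moves": [
    {"dx":0,"dy":0,"dz":0,"ax":0,"ay":0,"az":0.16},
    {"dx":0,"dy":0,"dz":0,"ax":0,"ay":0,"az":0.32},
    {"dx":0,"dy":0,"dz":0,"ax":0,"ay":0,"az":0.48},
    {"dx":0,"dy":0,"dz":0,"ax":0,"ay":0,"az":0.64},
    {"dx":0,"dy":0,"dz":0,"ax":0,"ay":0,"az":0.67}
  ]
}}

```text
time_s: 6.95
ee_pos: [0.6191, 0.1691, 0.0655]
ee_rot: [[-0.02, -1.0, 0.0], [-1.0, 0.02, -0.0], [0.0, -0.0, -1.0]]
force: [-0.5, 1.5, 2.8]
grip_width: 0.128
```

Run:
```python
from h import *
go([.6195,.1677,.065],-121.1)
```

```text
6.95 [0.6191 0.1691 0.0655] [[-0.02, -1.0, 0.0], [-1.0, 0.02, -0.0], [0.0, -0.0, -1.0]] F [-0.49  1.49  2.8 ] M [0.36 0.26 0.01] g 0.128 q [ -21.2   40.4    1.3  109.9   -1.7   29.7 -109.8]
go d [ 0.009 -0.003  0.004] a [-0.001 -0.     0.666]
```

Emit:
{"fn": "apply_moves", "kwargs": {
  "moves": [
    {"dx":0,"dy":0,"dz":0,"ax":0,"ay":0,"az":0.16},
    {"dx":0,"dy":0,"dz":0,"ax":0,"ay":0,"az":0.32},
    {"dx":0,"dy":0,"dz":0,"ax":0,"ay":0,"az":0.48},
    {"dx":0,"dy":0,"dz":0,"ax":0,"ay":0,"az":0.64},
    {"dx":0,"dy":0,"dz":0,"ax":0,"ay":0,"az":0.71}
  ]
}}

```text
time_s: 7.45
ee_pos: [0.6193, 0.1695, 0.0656]
ee_rot: [[-0.544, -0.839, 0.001], [-0.839, 0.544, -0.0], [-0.0, -0.001, -1.0]]
force: [-0.1, 1.2, 2.3]
grip_width: 0.137
```

Emit:
{"fn": "apply_moves", "kwargs": {
  "gripper": 1,
  "moves": [
    {"dx":0,"dy":0,"dz":0,"ax":0,"ay":0,"az":0},
    {"dx":0,"dy":0,"dz":0,"ax":0,"ay":0,"az":0},
    {"dx":0,"dy":0,"dz":0,"ax":0,"ay":0,"az":0},
    {"dx":0,"dy":0,"dz":0,"ax":0,"ay":0,"az":0},
    {"dx":0,"dy":0,"dz":0,"ax":0,"ay":0,"az":0}
  ]
}}

```text
time_s: 7.95
ee_pos: [0.6193, 0.1693, 0.0655]
ee_rot: [[-0.543, -0.839, 0.0], [-0.839, 0.543, -0.0], [-0.0, -0.001, -1.0]]
force: [-0.4, -0.3, -0.3]
grip_width: 0.963
```

Emit:
{"fn": "apply_moves", "kwargs": {
  "moves": [
    {"dx":0,"dy":0,"dz":-0.2,"ax":0,"ay":0,"az":0},
    {"dx":0,"dy":0,"dz":-0.5,"ax":0,"ay":0,"az":0},
    {"dx":0,"dy":0,"dz":-0.8,"ax":0,"ay":0,"az":0},
    {"dx":0,"dy":0,"dz":-1,"ax":0,"ay":0,"az":0},
    {"dx":0,"dy":0,"dz":-1,"ax":0,"ay":0,"az":0}
  ]
}}

```text
time_s: 8.45
ee_pos: [0.6214, 0.1695, 0.2203]
ee_rot: [[-0.543, -0.84, 0.008], [-0.84, 0.543, 0.002], [-0.006, -0.005, -1.0]]
force: [-0.0, 0.1, -0.5]
grip_width: 1.005
```

Run:
```python
from m import *
p=cam('wrist');save(p,'w2');np.savez('w2.npz',c=p['color'],P=cloud(p))
go([.6,.18,.22],-31)
print(vision.spot_in(p,'lock_center')[:2])
```

```text
8.5 [0.6202 0.1695 0.2179] [[-0.543, -0.84, 0.005], [-0.84, 0.543, 0.001], [-0.004, -0.003, -1.0]] F [-0.92 -0.08 -0.47] M [ 0.01  0.02 -0.  ] g 1.0 q [ -29.7   29.9   14.   104.6   -9.6   46.4 -133.8]
go d [ 0.014  0.151 -0.015] a [-0.007  0.    -2.042]
[{'box': [210.7, 118.6, 95.0, 153.1], 'p': 0.96}, {'box': [467.6, 0.0, 44.4, 34.0], 'p': 0.64}]
```

View pics/w2.png

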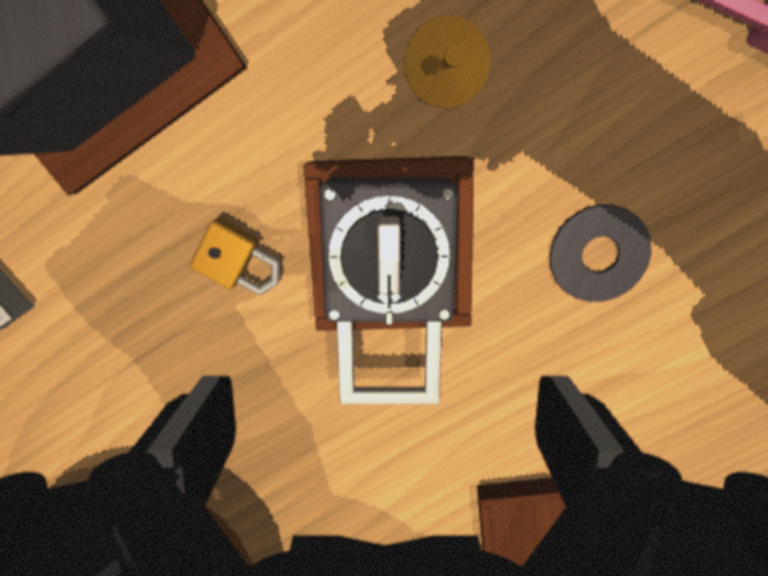

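The pointed end sits at the rib (389,315), so the dial is at 0. Measuring the shackle.

Run:
```python
from m import *
d=np.load('w2.npz');meas(d['P'],d['c'],(195,95,325,275))
P=d['P']
z=P[240:275,220:300,2]
q=P[256:272,226:294].reshape(-1,3); q=q[(q[:,2]>.034)&(q[:,2]<.05)]
r=cv2.minAreaRect((q[:,:2]*1000).astype(np.float32)); print(len(q),q.mean(0),r)
```

```text
bartop 806 mean [0.6239 0.1659 0.0867] rect c 622.1 167.2 size 12.1 48.1 ang 57.3
face+dial 8372 mean [0.6237 0.166  0.0583] rect c 620.5 168.0 size 84.1 89.1 ang 57.3
shackle 1407 mean [0.5482 0.2143 0.0411] rect c 553.8 210.9 size 69.7 62.2 ang 57.4
all 13884 mean [0.6163 0.1694 0.0476] rect c 596.3 181.3 size 109.4 166.9 ang 58.8
824 [0.53370694 0.22376301 0.04032614] ((534.6557006835938, 223.33273315429688), (69.34910583496094, 16.596921920776367), 56.84105682373047)
```

Emit:
{"fn": "apply_moves", "kwargs": {
  "gripper": 0,
  "moves": [
    {"dx":0,"dy":0.1,"dz":0,"ax":0,"ay":0,"az":-0.19},
    {"dx":0,"dy":0.2,"dz":0,"ax":0,"ay":0,"az":-0.38},
    {"dx":0,"dy":0.3,"dz":0,"ax":0,"ay":0,"az":-0.57},
    {"dx":0,"dy":0.4,"dz":0,"ax":0,"ay":0,"az":-0.76},
    {"dx":0,"dy":0.5,"dz":0,"ax":0,"ay":0,"az":-0.95}
  ]
}}

```text
time_s: 9.05
ee_pos: [0.5549, 0.2101, 0.2144]
ee_rot: [[0.178, -0.984, -0.001], [-0.984, -0.178, -0.001], [0.001, 0.001, -1.0]]
force: [0.2, 0.5, 0.3]
grip_width: 0.501
```

Run:
```python
from m import *
go([.529,.222,.12],-31)
```

```text
9.05 [0.5549 0.2101 0.2144] [[0.178, -0.984, -0.001], [-0.984, -0.178, -0.001], [0.001, 0.001, -1.0]] F [0.23 0.49 0.25] M [0.01 0.01 0.11] g 0.501 q [ -27.3   26.4    1.6  110.4   -1.    43.3 -104.9]
go d [-0.109  0.155  0.629] a [ 1.000e-03 -0.000e+00 -1.083e+00]
```

Emit:
{"fn": "apply_moves", "kwargs": {
  "gripper": 0,
  "moves": [
    {"dx":-0.03,"dy":0.03,"dz":0.05,"ax":0,"ay":0,"az":-0.19},
    {"dx":-0.06,"dy":0.06,"dz":0.1,"ax":0,"ay":0,"az":-0.38},
    {"dx":-0.09,"dy":0.1,"dz":0.2,"ax":0,"ay":0,"az":-0.57},
    {"dx":-0.125,"dy":0.13,"dz":0.3,"ax":0,"ay":0,"az":-0.76},
    {"dx":-0.125,"dy":0.13,"dz":0.4,"ax":0,"ay":0,"az":-0.95}
  ]
}}

```text
time_s: 9.55
ee_pos: [0.5306, 0.2255, 0.1524]
ee_rot: [[0.802, -0.598, -0.004], [-0.598, -0.802, -0.001], [-0.002, 0.003, -1.0]]
force: [0.4, -0.1, 0.4]
grip_width: 0.5
```

Run:
```python
from m import *
go([.532,.225,.075],-32.7)
```

```text
9.55 [0.5306 0.2255 0.1524] [[0.802, -0.598, -0.004], [-0.598, -0.802, -0.001], [-0.002, 0.003, -1.0]] F [ 0.43 -0.07  0.38] M [ 0.04 -0.04  0.04] g 0.5 q [-21.6  30.4 -10.2 114.9   8.7  35.6 -74.2]
go d [ 0.011 -0.005  0.516] a [ 0.004  0.003 -0.089]
```

Emit:
{"fn": "apply_moves", "kwargs": {
  "moves": [
    {"dx":0.011,"dy":-0.005,"dz":0.2,"ax":0.004,"ay":0.003,"az":-0.09},
    {"dx":0.011,"dy":-0.005,"dz":0.4,"ax":0.004,"ay":0.003,"az":-0.09},
    {"dx":0.011,"dy":-0.005,"dz":0.5,"ax":0.004,"ay":0.003,"az":-0.09},
    {"dx":0.011,"dy":-0.005,"dz":0.52,"ax":0.004,"ay":0.003,"az":-0.09},
    {"dx":0.011,"dy":-0.005,"dz":0.52,"ax":0.004,"ay":0.003,"az":-0.09}
  ]
}}

```text
time_s: 10.05
ee_pos: [0.5313, 0.2248, 0.0732]
ee_rot: [[0.842, -0.539, -0.002], [-0.539, -0.842, -0.001], [-0.002, 0.002, -1.0]]
force: [-0.3, -0.7, 1.1]
grip_width: 0.499
```

Run:
```python
from m import *
go([.532,.225,.018],-32.7)
```

```text
10.05 [0.5313 0.2248 0.0732] [[0.842, -0.539, -0.002], [-0.539, -0.842, -0.001], [-0.002, 0.002, -1.0]] F [-0.32 -0.74  1.11] M [-0.02  0.04  0.02] g 0.499 q [-22.4  37.1  -9.  117.8  12.2  26.2 -73.3]
go d [ 0.004 -0.005  0.368] a [0.002 0.002 0.001]
```

Emit:
{"fn": "apply_moves", "kwargs": {
  "moves": [
    {"dx":0.004,"dy":-0.005,"dz":0.15,"ax":0.002,"ay":0.002,"az":0},
    {"dx":0.004,"dy":-0.005,"dz":0.28,"ax":0.002,"ay":0.002,"az":0},
    {"dx":0.004,"dy":-0.005,"dz":0.36,"ax":0.002,"ay":0.002,"az":0},
    {"dx":0.004,"dy":-0.005,"dz":0.37,"ax":0.002,"ay":0.002,"az":0},
    {"dx":0.004,"dy":-0.005,"dz":0.37,"ax":0.002,"ay":0.002,"az":0}
  ]
}}

```text
time_s: 10.55
ee_pos: [0.5322, 0.2252, 0.0181]
ee_rot: [[0.842, -0.539, -0.0], [-0.539, -0.842, 0.0], [-0.0, 0.0, -1.0]]
force: [0.2, 0.5, -0.5]
grip_width: 0.498
```

Emit:
{"fn": "apply_moves", "kwargs": {
  "gripper": -1,
  "newtons": 30,
  "moves": [
    {"dx":0,"dy":0,"dz":0,"ax":0,"ay":0,"az":0},
    {"dx":0,"dy":0,"dz":0,"ax":0,"ay":0,"az":0},
    {"dx":0,"dy":0,"dz":0,"ax":0,"ay":0,"az":0},
    {"dx":0,"dy":0,"dz":0,"ax":0,"ay":0,"az":0},
    {"dx":0,"dy":0,"dz":0,"ax":0,"ay":0,"az":0}
  ]
}}

```text
time_s: 11.05
ee_pos: [0.5318, 0.2256, 0.0186]
ee_rot: [[0.842, -0.539, -0.0], [-0.539, -0.842, 0.0], [-0.0, -0.0, -1.0]]
force: [-3.7, 1.8, 5.7]
grip_width: 0.106
```

Run:
```python
from m import *
go([.532,.225,.018],-32.7)
```

```text
11.05 [0.5318 0.2256 0.0186] [[0.842, -0.539, -0.0], [-0.539, -0.842, 0.0], [-0.0, -0.0, -1.0]] F [-3.73  1.83  5.69] M [0.28 0.77 0.08] g 0.106 q [-24.   42.1  -6.9 119.   13.8  19.7 -74.7]
go d [0.003 0.003 0.004] a [-0.     0.001  0.002]
```

Emit:
{"fn": "apply_moves", "kwargs": {
  "moves": [
    {"dx":-0.03,"dy":0,"dz":0,"ax":0,"ay":0,"az":0},
    {"dx":-0.06,"dy":0,"dz":0,"ax":0,"ay":0,"az":0},
    {"dx":-0.09,"dy":0,"dz":0,"ax":0,"ay":0,"az":0},
    {"dx":-0.12,"dy":0,"dz":0,"ax":0,"ay":0,"az":0},
    {"dx":-0.14,"dy":0,"dz":0,"ax":0,"ay":0,"az":0}
  ]
}}

```text
time_s: 11.55
ee_pos: [0.5137, 0.2373, 0.0186]
ee_rot: [[0.843, -0.539, -0.0], [-0.539, -0.843, 0.001], [-0.0, -0.0, -1.0]]
force: [1.8, 0.0, 2.4]
grip_width: 0.111
```

Emit:
{"fn": "apply_moves", "kwargs": {
  "moves": [
    {"dx":-0.005,"dy":0,"dz":0,"ax":0,"ay":0,"az":0},
    {"dx":-0.01,"dy":0,"dz":0,"ax":0,"ay":0,"az":0},
    {"dx":-0.015,"dy":0,"dz":0,"ax":0,"ay":0,"az":0},
    {"dx":-0.02,"dy":0,"dz":0,"ax":0,"ay":0,"az":0},
    {"dx":-0.02,"dy":0,"dz":0,"ax":0,"ay":0,"az":0}
  ]
}}

```text
time_s: 12.05
ee_pos: [0.5113, 0.2389, 0.0186]
ee_rot: [[0.843, -0.539, -0.0], [-0.539, -0.843, 0.0], [-0.0, -0.0, -1.0]]
force: [2.8, -0.9, 1.6]
grip_width: 0.11
```

Emit:
{"fn": "apply_moves", "kwargs": {
  "moves": [
    {"dx":-0.006,"dy":0,"dz":0,"ax":0,"ay":0,"az":0},
    {"dx":-0.012,"dy":0,"dz":0,"ax":0,"ay":0,"az":0},
    {"dx":-0.018,"dy":0,"dz":0,"ax":0,"ay":0,"az":0},
    {"dx":-0.018,"dy":0,"dz":0,"ax":0,"ay":0,"az":0},
    {"dx":-0.018,"dy":0,"dz":0,"ax":0,"ay":0,"az":0}
  ]
}}

```text
time_s: 12.55
ee_pos: [0.5101, 0.2391, 0.0187]
ee_rot: [[0.842, -0.54, 0.001], [-0.54, -0.842, -0.001], [0.001, -0.0, -1.0]]
force: [6.4, -4.7, 0.5]
grip_width: 0.11
```

Emit:
{"fn": "apply_moves", "kwargs": {
  "moves": [
    {"dx":-0.01,"dy":0,"dz":0,"ax":0,"ay":0,"az":0},
    {"dx":-0.02,"dy":0,"dz":0,"ax":0,"ay":0,"az":0},
    {"dx":-0.02,"dy":0,"dz":0,"ax":0,"ay":0,"az":0},
    {"dx":-0.02,"dy":0,"dz":0,"ax":0,"ay":0,"az":0},
    {"dx":-0.02,"dy":0,"dz":0,"ax":0,"ay":0,"az":0}
  ]
}}

```text
time_s: 13.05
ee_pos: [0.5096, 0.2389, 0.0188]
ee_rot: [[0.841, -0.541, 0.004], [-0.541, -0.841, -0.002], [0.004, -0.0, -1.0]]
force: [9.0, -7.4, -1.5]
grip_width: 0.111
```

Emit:
{"fn": "apply_moves", "kwargs": {
  "gripper": 0,
  "moves": [
    {"dx":0,"dy":0,"dz":0,"ax":0,"ay":0,"az":0},
    {"dx":0,"dy":0,"dz":0,"ax":0,"ay":0,"az":0},
    {"dx":0,"dy":0,"dz":0,"ax":0,"ay":0,"az":0},
    {"dx":0,"dy":0,"dz":0,"ax":0,"ay":0,"az":0},
    {"dx":0,"dy":0,"dz":0,"ax":0,"ay":0,"az":0}
  ]
}}

```text
time_s: 13.55
ee_pos: [0.5092, 0.2391, 0.0187]
ee_rot: [[0.841, -0.541, 0.003], [-0.541, -0.841, -0.002], [0.004, -0.0, -1.0]]
force: [-0.2, -1.3, -0.3]
grip_width: 0.499
```

Emit:
{"fn": "apply_moves", "kwargs": {
  "moves": [
    {"dx":0,"dy":0,"dz":-0.2,"ax":0,"ay":0,"az":0},
    {"dx":0,"dy":0,"dz":-0.5,"ax":0,"ay":0,"az":0},
    {"dx":0,"dy":0,"dz":-0.8,"ax":0,"ay":0,"az":0},
    {"dx":0,"dy":0,"dz":-1,"ax":0,"ay":0,"az":0},
    {"dx":0,"dy":0,"dz":-1,"ax":0,"ay":0,"az":0}
  ]
}}

```text
time_s: 14.05
ee_pos: [0.5104, 0.2405, 0.1729]
ee_rot: [[0.841, -0.541, 0.009], [-0.541, -0.841, 0.002], [0.007, -0.006, -1.0]]
force: [-0.8, 0.1, 0.0]
grip_width: 0.503
```

Emit:
{"fn": "apply_moves", "kwargs": {
  "gripper": 1,
  "moves": [
    {"dx":0.2,"dy":0,"dz":-0.3,"ax":0,"ay":0,"az":0.19},
    {"dx":0.4,"dy":0,"dz":-0.5,"ax":0,"ay":0,"az":0.38},
    {"dx":0.5,"dy":0,"dz":-0.5,"ax":0,"ay":0,"az":0.57},
    {"dx":0.6,"dy":0,"dz":-0.5,"ax":0,"ay":0,"az":0.76},
    {"dx":0.6,"dy":0,"dz":-0.5,"ax":0,"ay":0,"az":0.95}
  ]
}}

```text
time_s: 14.55
ee_pos: [0.5868, 0.1899, 0.2478]
ee_rot: [[0.242, -0.97, 0.009], [-0.97, -0.242, 0.0], [0.002, -0.009, -1.0]]
force: [0.3, 0.7, -0.2]
grip_width: 0.999
```

Run:
```python
from m import *
go([.62,.168,.22],-121)
p=cam('wrist');save(p,'w3');np.savez('w3.npz',c=p['color'],P=cloud(p))
print(vision.spot_in(p,'lock_center')[:2])
```

```text
14.55 [0.5868 0.1899 0.2478] [[0.242, -0.97, 0.009], [-0.97, -0.242, 0.0], [0.002, -0.009, -1.0]] F [ 0.25  0.71 -0.21] M [0.01 0.05 0.04] g 0.999 q [-2.350e+01  2.560e+01  2.000e-01  1.058e+02  1.000e-01  4.810e+01
 -9.930e+01]
go d [ 0.195 -0.178  0.187] a [-0.012  0.002  1.   ]
[{'box': [486.6, 138.9, 23.0, 124.0], 'p': 0.92}, {'box': [169.8, 79.5, 174.3, 161.8], 'p': 0.82}]
```

View pics/w3.png

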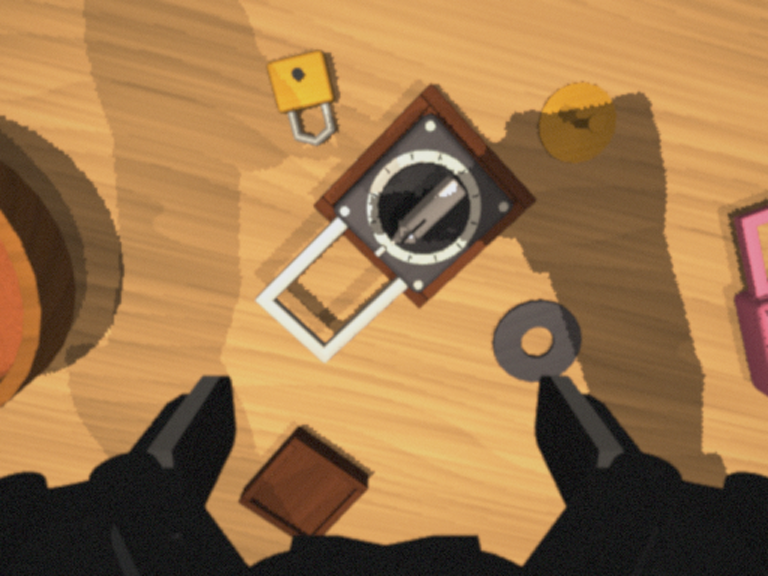

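Shackle clearly longer (cross-bar near (292,330)), and the bar's point at the rib (380,252). Measuring again before grasping the grip bar.

Run:
```python
from m import *
d=np.load('w3.npz');meas(d['P'],d['c'],(168,50,362,245))
```

```text
bartop 751 mean [0.6209 0.1693 0.0865] rect c 618.9 169.7 size 12.4 49.0 ang 58.5
face+dial 7614 mean [0.6203 0.1718 0.0586] rect c 617.7 170.2 size 84.2 89.8 ang 58.3
shackle 1779 mean [0.5365 0.2222 0.0412] rect c 541.6 217.2 size 70.1 85.9 ang 58.3
all 13190 mean [0.6103 0.1784 0.0473] rect c 585.4 187.5 size 109.2 192.1 ang 58.9
```

Emit:
{"fn": "apply_moves", "kwargs": {
  "moves": [
    {"dx":0.1,"dy":-0.1,"dz":0.1,"ax":0,"ay":0,"az":0.19},
    {"dx":0.19,"dy":-0.18,"dz":0.2,"ax":0,"ay":0,"az":0.38},
    {"dx":0.19,"dy":-0.18,"dz":0.4,"ax":0,"ay":0,"az":0.57},
    {"dx":0.19,"dy":-0.18,"dz":0.5,"ax":-0.01,"ay":0,"az":0.76},
    {"dx":0.19,"dy":-0.18,"dz":0.55,"ax":-0.01,"ay":0,"az":0.95}
  ]
}}

```text
time_s: 15.15
ee_pos: [0.6176, 0.1706, 0.1625]
ee_rot: [[-0.476, -0.88, -0.004], [-0.88, 0.476, 0.0], [0.002, 0.003, -1.0]]
force: [0.5, 0.6, 0.2]
grip_width: 0.999
```

Run:
```python
from m import *
go([.62,.168,.065],-121.5)
```

```text
15.15 [0.6176 0.1706 0.1625] [[-0.476, -0.88, -0.004], [-0.88, 0.476, 0.0], [0.002, 0.003, -1.0]] F [0.46 0.58 0.19] M [0.06 0.03 0.01] g 0.999 q [ -27.8   33.5   11.2  107.1   -9.6   40.6 -129.6]
go d [ 0.007 -0.024  0.65 ] a [ 0.004 -0.002  0.069]
```

Emit:
{"fn": "apply_moves", "kwargs": {
  "moves": [
    {"dx":0,"dy":0,"dz":0.25,"ax":0.004,"ay":0,"az":0.07},
    {"dx":0,"dy":0,"dz":0.45,"ax":0.004,"ay":0,"az":0.07},
    {"dx":0,"dy":0,"dz":0.6,"ax":0.004,"ay":0,"az":0.07},
    {"dx":0,"dy":0,"dz":0.65,"ax":0.004,"ay":0,"az":0.07},
    {"dx":0,"dy":0,"dz":0.655,"ax":0.004,"ay":0,"az":0.07}
  ]
}}

```text
time_s: 15.65
ee_pos: [0.6164, 0.1708, 0.063]
ee_rot: [[-0.521, -0.854, -0.003], [-0.854, 0.521, -0.002], [0.003, 0.002, -1.0]]
force: [0.8, 0.8, -0.1]
grip_width: 1.0
```

Run:
```python
from m import *
go([.618,.170,.064],-121.6)
```

```text
15.65 [0.6164 0.1708 0.063 ] [[-0.521, -0.854, -0.003], [-0.854, 0.521, -0.002], [0.003, 0.002, -1.0]] F [ 0.8   0.76 -0.11] M [ 0.    0.   -0.02] g 1.0 q [ -26.6   41.     9.4  110.4  -12.3   29.7 -130.2]
go d [-0.001 -0.012 -0.007] a [ 0.002 -0.004  0.004]
```

Close with a firm grip.

Emit:
{"fn": "apply_moves", "kwargs": {
  "gripper": -1,
  "newtons": 80,
  "moves": [
    {"dx":0,"dy":0,"dz":-0.007,"ax":0.002,"ay":-0.004,"az":0},
    {"dx":0,"dy":0,"dz":-0.007,"ax":0.002,"ay":-0.004,"az":0},
    {"dx":0,"dy":0,"dz":-0.007,"ax":0.002,"ay":-0.004,"az":0},
    {"dx":0,"dy":0,"dz":-0.007,"ax":0.002,"ay":-0.004,"az":0},
    {"dx":0,"dy":0,"dz":-0.007,"ax":0.002,"ay":-0.004,"az":0}
  ]
}}

```text
time_s: 16.15
ee_pos: [0.6167, 0.1709, 0.0646]
ee_rot: [[-0.521, -0.854, 0.001], [-0.854, 0.521, 0.0], [-0.001, -0.0, -1.0]]
force: [2.6, 7.1, 3.3]
grip_width: 0.141
```

Emit:
{"fn": "apply_moves", "kwargs": {
  "moves": [
    {"dx":0,"dy":0,"dz":0,"ax":0,"ay":0,"az":0},
    {"dx":0,"dy":0,"dz":0,"ax":0,"ay":0,"az":0},
    {"dx":0,"dy":0,"dz":0,"ax":0,"ay":0,"az":0},
    {"dx":0,"dy":0,"dz":0,"ax":0,"ay":0,"az":0},
    {"dx":0,"dy":0,"dz":0,"ax":0,"ay":0,"az":0}
  ]
}}

```text
time_s: 16.65
ee_pos: [0.6168, 0.1711, 0.0648]
ee_rot: [[-0.521, -0.854, 0.001], [-0.854, 0.521, 0.001], [-0.001, -0.0, -1.0]]
force: [-0.0, 0.7, 2.5]
grip_width: 0.122
```

Emit:
{"fn": "apply_moves", "kwargs": {
  "moves": [
    {"dx":0,"dy":0,"dz":-0.04,"ax":0,"ay":0,"az":0},
    {"dx":0,"dy":0,"dz":-0.08,"ax":0,"ay":0,"az":0},
    {"dx":0,"dy":0,"dz":-0.14,"ax":0,"ay":0,"az":0},
    {"dx":0,"dy":0,"dz":-0.2,"ax":0,"ay":0,"az":0},
    {"dx":0,"dy":0,"dz":-0.26,"ax":0,"ay":0,"az":0}
  ]
}}

```text
time_s: 17.15
ee_pos: [0.6167, 0.171, 0.1047]
ee_rot: [[-0.521, -0.854, 0.001], [-0.854, 0.521, 0.001], [-0.001, -0.001, -1.0]]
force: [0.1, 0.6, -3.8]
grip_width: 0.123
```

Emit:
{"fn": "apply_moves", "kwargs": {
  "moves": [
    {"dx":0,"dy":0,"dz":-0.12,"ax":0,"ay":0,"az":0},
    {"dx":0,"dy":0,"dz":-0.28,"ax":0,"ay":0,"az":0},
    {"dx":0,"dy":0,"dz":-0.44,"ax":0,"ay":0,"az":0},
    {"dx":0,"dy":0,"dz":-0.6,"ax":0,"ay":0,"az":0},
    {"dx":0,"dy":0,"dz":-0.7,"ax":0,"ay":0,"az":0}
  ]
}}

```text
time_s: 17.65
ee_pos: [0.617, 0.1709, 0.2123]
ee_rot: [[-0.521, -0.854, 0.003], [-0.854, 0.521, 0.001], [-0.003, -0.002, -1.0]]
force: [-0.1, 0.3, -4.2]
grip_width: 0.123
```

Emit:
{"fn": "apply_moves", "kwargs": {
  "moves": [
    {"dx":0,"dy":0,"dz":-0.1,"ax":0,"ay":0,"az":0},
    {"dx":0,"dy":0,"dz":-0.25,"ax":0,"ay":0,"az":0},
    {"dx":0,"dy":0,"dz":-0.4,"ax":0,"ay":0,"az":0},
    {"dx":0,"dy":0,"dz":-0.5,"ax":0,"ay":0,"az":0},
    {"dx":0,"dy":0,"dz":-0.55,"ax":0,"ay":0,"az":0}
  ]
}}

```text
time_s: 18.15
ee_pos: [0.617, 0.1707, 0.297]
ee_rot: [[-0.521, -0.853, 0.005], [-0.853, 0.521, 0.002], [-0.005, -0.003, -1.0]]
force: [-0.1, 0.1, -3.0]
grip_width: 0.125
```

Emit:
{"fn": "apply_moves", "kwargs": {
  "moves": [
    {"dx":0,"dy":0,"dz":0,"ax":0,"ay":0,"az":0},
    {"dx":0,"dy":0,"dz":0,"ax":0,"ay":0,"az":0},
    {"dx":0,"dy":0,"dz":0,"ax":0,"ay":0,"az":0},
    {"dx":0,"dy":0,"dz":0,"ax":0,"ay":0,"az":0},
    {"dx":0,"dy":0,"dz":0,"ax":0,"ay":0,"az":0}
  ]
}}

```text
time_s: 18.65
ee_pos: [0.6168, 0.1707, 0.2963]
ee_rot: [[-0.521, -0.853, 0.004], [-0.853, 0.521, 0.002], [-0.004, -0.003, -1.0]]
force: [0.2, -0.5, -2.9]
grip_width: 0.123
```

Run:
```python
from m import *
st();p=cam('wrist');b=cam('scene');st()
x=np.hstack([p['color'],b['color']]);cv2.imwrite('pics/f.png',cv2.resize(x,(800,300),interpolation=cv2.INTER_AREA)[:,:,::-1])
np.savez('f.npz',c=b['color'],P=cloud(b),cw=p['color'],Pw=cloud(p))
```

```text
18.65 [0.6168 0.1707 0.2963] [[-0.521, -0.853, 0.004], [-0.853, 0.521, 0.002], [-0.004, -0.003, -1.0]] F [ 0.19 -0.51 -2.89] M [-0.04 -0.11 -0.02] g 0.123 q [ -30.6   25.1   14.8  100.2   -7.6   55.4 -134.3]
18.75 [0.6169 0.1707 0.2966] [[-0.521, -0.853, 0.005], [-0.853, 0.521, 0.002], [-0.004, -0.003, -1.0]] F [-0.16 -0.38 -3.56] M [-0.02 -0.05  0.  ] g 0.116 q [ -30.6   25.1   14.8  100.2   -7.6   55.4 -134.3]
```

View pics/f.png

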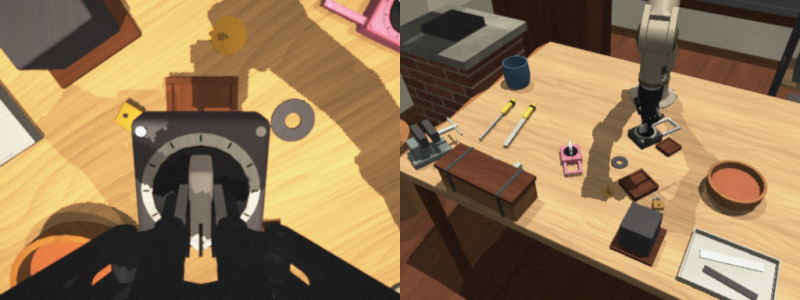

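Held level above the empty cradle (205,95 in the left half), bystanders in place. In the scene view the shackle is out at (668,125). One last depth check of the opening, then hand in if it is good.

Run:
```python
from m import *
d=np.load('f.npz');P=d['P']
a=np.radians(-31.6);ex=np.array([np.cos(a),np.sin(a)]);ey=np.array([-ex[1],ex[0]])
D=P[...,:2]-np.array([.618,.1705]); u=D@ex; v=D@ey; z=P[...,2]
m=(z>.235)&(z<.31)&(abs(v)<.06)&(abs(u)<.16)
print('u range',np.percentile(u[m],[.3,2,98,99.7]).round(4),'v',np.percentile(v[m],[1,99]).round(3),'z',np.percentile(z[m],[1,5,50]).round(3))
s=m&(u<-.06);print(s.sum(),'shackle z',np.median(z[s]),'min u',np.sort(u[s])[:8].round(4))
```

```text
u range [-0.1328 -0.1292  0.0446  0.0457] v [-0.036  0.044] z [0.257 0.261 0.281]
267 shackle z 0.2724099223693983 min u [-0.136  -0.1359 -0.1338 -0.1331 -0.1326 -0.1325 -0.1321 -0.1319]
```

Run:
```python
from h import *
st();print(job.hand_in())
```

```text
18.75 [0.6169 0.1707 0.2966] [[-0.521, -0.853, 0.005], [-0.853, 0.521, 0.002], [-0.004, -0.003, -1.0]] F [-0.16 -0.38 -3.56] M [-0.02 -0.05  0.  ] g 0.116 q [ -30.6   25.1   14.8  100.2   -7.6   55.4 -134.3]
the job is handed in; nothing more can be done
None
```

The job is handed in at 18.75 s, with the opened lock held level and still above its empty cradle. No verdict was reported.

- **Dial:** I turned it clockwise by about 120°, four clicks, until the pointed end sat at the index rib. The wrist camera confirmed this.
- **Shackle:** I pulled it straight out until the force rose to about 12 N at the stop. The camera measured about 22 mm of travel. In the held lock, its outer edge is about 132 mm from the lock's centre, which matches the stop.
- **Lift:** I gripped the dial's grip bar at 80 N and lifted straight up. The body's underside is at about 0.25 m. The wrist carries about 3–4 N, close to the lock's weight.
- **Surroundings:** The final pictures show nothing disturbed on the bench.

None of the final checks failed or disagreed. The first move call was refused for its format, and nothing moved.

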